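Hang a card sign on the display rail and hold a spring clip open round its card

ROBOT

A 6-joint arm with a two-finger parallel gripper is mounted at the origin on the work surface; the furniture and walls round the work are solid. World frame = base frame: x ahead of the robot, y to its left, z up, the work surface at z = 0. Lengths are in m, angles in degrees, forces in N, time in s.
With the tool pointing down it reaches from about 0.4 to 0.825 m from the base axis. Payload 7 kg.
Tool frame: the origin (TCP) lies midway between the tips of the shut fingers; the grasp point (between the pads) lies 19 mm behind it; z points along the fingers, y is the line along which they close (so a half turn about z gives the same grasp; the last joint's range is limited). The gripper opens to 88 mm and grips with 3 to 60 N. Pads are 19 mm wide; open, the fingers measure 130 mm over their backs; the gripper's body (78 mm by 193 mm) begins 47 mm behind the grasp point.
Start: joints at [-51.446, 20.546, 0.682, 0, -70.136, -16.507], TCP at [0.253, -0.626, 0.227] pointing down, gripper open.
Joint ranges: [-176.03, 176.03], [-82.01, 121.73], [-58.28, 71.71], [-173.87, 95.51], [-174.79, -0.11], [-173.66, 173.66]. Speed limits (degrees/s): [136.94, 136.94, 172.46, 180, 180, 180].

INTERFACE

Orientations are given as [roll, pitch, yaw] about the fixed x, y, z axes, in that order (R = Rz(yaw) Ry(pitch) Rx(roll)).
In Python, from plant import ctrl gives the robot as it stands. The module is installed in compiled form; this text tells all that it offers.
- The arm moves only by the tool play_rows, never from a script. Its argument "commands" is a list that holds one entry, the list of rows, each a list of 7 numbers: the turn, a rotation vector about the tool's x, y, z in rad, then the shift along the tool's x, y, z in cm, then the finger opening in cm, from 0 to 8.76. In form: [[[ax, ay, az, x, y, z, grip], ...]]. A call has 1 to 8 rows; each row is the pose to reach, as a shift and turn from the pose commanded when the call began, along the tool's axes at that moment; what a row does not reach only later rows make up. A row lasts 1/12 s, in which the tool goes at most 41.7 mm and 7.16 degrees, less where a joint would pass 70% of its speed; a pose out of reach is approached as far as the arm can. A call with a gripper value outside its range is refused whole. The fingers move at their own pace and stop on an object; the grip force is fixed at half the most. Time passes only in rows, so rows that repeat a pose let the fingers close. It gives the time, the measured TCP pose, the force, the opening and the grip force at its end, in the units of the state.
- ctrl.get_obs(): the state, without advancing time (a new reading comes with each control period).
- ctrl.snapshot(name): name is "side" or "top" or "wrist"; returns a dict with "color" (400x640x3 uint8, red, green, blue), "camera_matrix" (3x3 intrinsics, pixels), "k1" (the pictures are not rectified: a ray, as slopes to the right and down, at radius r is drawn at 1 + k1 r^2 times it, then the intrinsics apply), "origin" and "rotation" of the camera in the world; the wrist camera has in their place "hand_eye" (4x4, takes a point from camera to tool coordinates, whose origin is the TCP and whose axes are the flange's). Camera axes: x right, y down, z forward; pixel columns grow to the right and rows downward; lengths in m; the calibration is good to about 2 mm. A picture is of the moment at which its call begins: read the wrist's pose just before it. There is no depth.
- ctrl.close_job(): hands the job in; it is judged then, once.
Trained networks look in a picture, given as the dict that the camera call returned (one of the last four; its "shot" number tells which), for a name from the list of things; names that differ only in an ending like _2 or _b are one class to them, and where a whole thing is asked for, a point or a joint stands for the part that bears it (a point fixed in the world has none). Each returns a list of dicts, best first, with "conf" (0 to 1); they miss things now and then, are a little off and sometimes report something else, mostly with a low value. They report only what shows in the picture. A call takes as long as a camera call. They do not tell look-alikes from the thing itself.
- ctrl.find_in(picture, name): "bbox" ([left, top, width, height] in pixels, round what is visible of it).
The state is a dict: "clock": time; "joint_pos": joint angles; "qvel": joint speeds; "tau": joint torques, N m; "tool_pos": TCP position; "orientation": TCP orientation; "force": force on the tool from outside, world axes, zero at the start; "moment": the same for the moment, N m; "opening": finger opening in m; "gripper_force": force on a finger pad.
Only numpy, scipy, OpenCV 4.12 (cv2) and the standard library are available. Lean on these libraries where they do the work, as an engineer would, in place of code of your own. Each camera call takes 0.05 s, during which the arm holds its last target. There are 200 camera calls.

TASK

Hang the upright card sign on the display rail, its two legs astride the bar and its roof resting on it, and let go of it. Then squeeze the big wooden spring clip on the parking post open, lift it off, and hold it squeezed wide open around the top edge of the sign's card, one jaw on each side and neither touching it, so that a colleague can slip a price slip in. Finish while still holding the clip open there; do not let it shut or put it down, and leave the other goods where they are.

Things in the scene. Friction and masses are not known exactly. Their poses are not given: they have to be found in the camera images.
- sign: Loose plywood saddle sign with a blank white card, about 0.14 kg, 43 wide (x) x 80 long (y) x 98 high, standing on its feet. Two 4 mm legs, 24 apart inside, flared at the feet; over them the roof, 32 wide, 40 to 44 high; then a grip strip 10 thick, 44 to 72 high (grasp it from above, closing along x, tips above the roof); then the card. Origin: centre of the underside; z up.
- sign_seat (a point): centre of the underside of the sign's saddle roof (40 above its origin): it rests on the bar's top when the sign is hung
- card_top (a point): middle of the top edge of the sign's card, 98 above the sign's origin; the card is 3 thick (x), 80 long (y) and stands 26 above the grip strip; the axes are the sign's
- rail: Fixed steel display rail: one straight level flat bar, 16 wide (x), 12 high, 220 long (along its y), top face 120 above the surface, on two 12 mm square posts at y = +-103 with small foot plates (64x28). Origin: on the surface under the middle of the bar.
- rail_top (a point): middle of the bar's top face (120 above the rail's origin); its axes are the rail's
- post: Fixed parking post: 64x64x8 foot and an upright steel tab 4 thick (its x), 36 long (y), whose top is 75 above the surface. The clip starts biting this tab. Origin: centre of the underside.
- clip: Loose wooden spring clip like a big clothes peg, 0.055 kg, 28 wide (y), jaws down, two lever tails up. Origin: on the pivot axis, mid-width, 79 above the surface when parked; x, y then as the post's. Shut, the tails splay in a V, 52 over their tops, 47 above the pivot. Pinch the tails from above, closing along x; lift it squeezed straight up off the tab, 35 mm or more, before moving aside.
- clip_lever (a joint): opening of the clip: 0 shut, 0.6 rad at the stop, where the tails' outer faces are parallel, 26 apart, from 6 to 48 above the pivot, and the lips gape 25 apart. A spring shuts it: about 4 N across the tails starts to open it, under 15 N holds it at the stop. clip is the -x lever and turns half of the opening about its y when squeezed evenly
- jaw_a (a point): bottom inner edge of the lip of the clip's -x lever, mid-width: 36 below the pivot when shut, 35 when open; the lips are 7 high and 4 apart when shut
- jaw_b (a point): bottom inner edge of the lip of the clip's second lever (its +x side), mid-width
- pocket_mirror: flower-shaped flat wooden pocket mirror, 65x75x5 mm; bystander, leave alone. Origin: centre of its underside.
- wallet: folded tan leather wallet, 88x109x14 mm; bystander, leave alone. Origin: centre of its underside.
- vanity_mirror: flat birch hand mirror, 164x90x5 mm; bystander, leave alone. Origin: centre of its underside.
- sign_pack: small stack of wooden magnets, 49x64x29 mm; bystander, leave alone. Origin: centre of its underside.
- soap_box: open white card box with a soap in it, 98x150x36 mm; bystander, leave alone. Origin: centre of its underside.
- lamp: oval wooden lamp base with an upright clear plate, 64x152x132 mm; bystander, leave alone. Origin: centre of its underside.
There are look-alikes about, which are no part of the job. Leave any green, orange or turquoise look-alike of the clip alone.

How it is judged:
By the outcome, as a careful person would: the job done as asked, in the order asked, and still so for the second after the job is handed in, while the arm keeps its last pose, push and grip.
It also fails if it takes over 61 s, if anything falls off the work surface, if the arm or the gripper's body presses on something with over 40 N, if the wrist force passes 120 N, or if a joint passes its speed limit or range.

## Working session

There is one attempt and no reset: what is moved stays moved. The work goes in short steps, Python scripts to look and compute and a tool call to move; the robot and the scene stay as the last step left them, time stands still between calls to the robot, and variables do not carry over. Pictures are saved under pics/ and viewed, at most 10 in all, crops included, and the job is handed in when it is done.

Besides the shell and the picture viewer there is one more tool, called after "Emit:" as a command line: name --argument value ..., lists and objects as JSON in quotes. play_rows: Moves the arm, as the interface text tells. Its arguments: {"type":"object","properties":{"commands":{"type":"array","items":{"type":"array","items":{"type":"array","items":{"type":"number"}}}}},"required":["commands"]}

```bash
mkdir -p pics
cat > h.py <<'E'
import numpy as np, cv2, pickle
from plant import ctrl
from scipy.spatial.transform import Rotation as Ro
def snap(n,save=None):
    o=ctrl.get_obs(); s=ctrl.snapshot(n)
    if 'hand_eye' in s:
        T=np.eye(4); T[:3,:3]=Ro.from_euler('xyz',o['orientation'],degrees=True).as_matrix(); T[:3,3]=o['tool_pos']
        M=T@np.array(s['hand_eye']); s['origin']=M[:3,3]; s['rotation']=M[:3,:3]
    if save:
        cv2.imwrite(f'pics/{save}.png',cv2.cvtColor(s['color'],cv2.COLOR_RGB2BGR))
        pickle.dump({k:v for k,v in s.items()},open(f'pics/{save}.pkl','wb'))
    return s
def ray(s,u,v):
    K=np.array(s['camera_matrix']); d=np.array([(u-K[0,2])/K[0,0],(v-K[1,2])/K[1,1]]); p=d.copy()
    for _ in range(30): p=d/(1+s['k1']*(p@p))
    return np.array(s['origin']), np.array(s['rotation'])@np.array([p[0],p[1],1])
def onz(s,u,v,z):
    o,d=ray(s,u,v); return o+d*(z-o[2])/d[2]
def proj(s,P):
    c=np.array(s['rotation']).T@(np.array(P)-np.array(s['origin'])); p=c[:2]/c[2]; p=p*(1+s['k1']*(p@p)); K=np.array(s['camera_matrix'])
    return np.array([K[0,0]*p[0]+K[0,2],K[1,1]*p[1]+K[1,2]])
def tri(*r):
    A=0;b=0
    for o,d in r:
        d=d/np.linalg.norm(d); Q=np.eye(3)-np.outer(d,d); A=A+Q; b=b+Q@o
    return np.linalg.solve(A,b)
E
python3 - <<'E'
from h import *
np.set_printoptions(precision=3,suppress=True)
for n in ['top','side','wrist']:
    s=snap(n,n+'0'); print(n,s['origin'],np.array(s['rotation']).tolist(),s['camera_matrix'],s['k1'])
    if n=='wrist': print(s['hand_eye'])
    for t in ['sign','rail','post','clip','lamp','soap_box']:
        print(t,[(np.round(d['bbox']).tolist(),round(d['conf'],2)) for d in ctrl.find_in(s,t)][:5])
o=ctrl.get_obs(); print(o)
a=[cv2.imread(f'pics/{n}0.png') for n in ['top','side']]
E
```

```text
top [0.176 0.016 1.732] [-170.65406274428594, -0.31707317264489393, -89.3471853391908] [[464.348   0.    319.189]
 [  0.    464.348 208.666]
 [  0.      0.      1.   ]] -0.06167816849386176
sign [([217.0, 204.0, 24.0, 16.0], 0.84), ([279.0, 169.0, 64.0, 30.0], 0.61)]
rail [([279.0, 171.0, 66.0, 28.0], 0.77), ([218.0, 209.0, 24.0, 12.0], 0.66)]
post [([404.0, 181.0, 18.0, 14.0], 0.61), ([430.0, 201.0, 29.0, 46.0], 0.55)]
clip [([384.0, 195.0, 11.0, 14.0], 0.56), ([412.0, 175.0, 10.0, 14.0], 0.48), ([383.0, 170.0, 12.0, 17.0], 0.43)]
lamp [([170.0, 172.0, 40.0, 23.0], 0.94)]
soap_box [([429.0, 205.0, 32.0, 41.0], 0.76)]
side [ 0.381 -1.269  0.642] [-113.67279849112168, -0.8900503717131583, -1.8311893926650036] [[429.776   0.    319.002]
 [  0.    429.776 198.128]
 [  0.      0.      1.   ]] 0.009271636962102888
sign [([317.0, 160.0, 10.0, 27.0], 0.74)]
rail [([341.0, 175.0, 29.0, 59.0], 0.85)]
post [([356.0, 262.0, 27.0, 31.0], 0.89)]
clip [([331.0, 234.0, 17.0, 30.0], 0.86), ([383.0, 279.0, 22.0, 40.0], 0.81), ([362.0, 241.0, 21.0, 30.0], 0.51), ([366.0, 233.0, 19.0, 19.0], 0.45), ([3
[... 527 characters left out ...]
-0.97  -0.244  0.066]
 [ 1.    -0.    -0.001 -0.001]
 [ 0.001 -0.244  0.97  -0.157]
 [ 0.     0.     0.     1.   ]]
sign [([363.0, 277.0, 60.0, 25.0], 0.18)]
rail []
post []
clip []
lamp []
soap_box [([360.0, 276.0, 58.0, 25.0], 0.92)]
{'clock': 1.05, 'joint_pos': array([-51.446,  20.544,   0.683,   0.   , -70.134, -16.504]), 'qvel': array([-0.053, -0.043,  0.099,  0.059, -0.071,  0.098]), 'tau': array([  0.   , -58.24 ,  29.331,   7.002,   0.013,  -0.   ]), 'tool_pos': array([ 0.253, -0.626,  0.227]), 'orientation': array([-179.995,    0.001, -157.951]), 'force': array([-0.223,  0.284, -0.292]), 'moment': array([-0.078,  0.055, -0.044]), 'gripper_force': 0.0, 'opening': 0.08725211485708405}
```

View pics/top0.png

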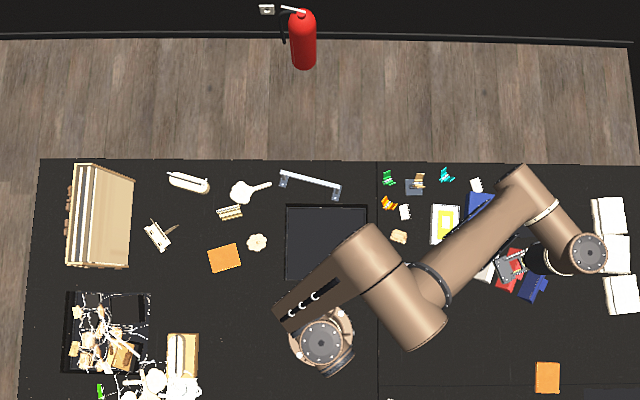

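View pics/side0.png

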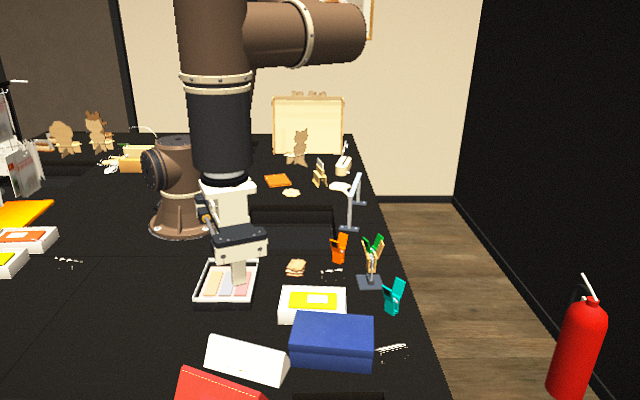

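The top view shows the rail at (310,186), the sign candidate at (229,212), a different plywood thing at (158,235) and the post with a wooden clip at (415,183). The clip look-alikes are green (388,178), orange (388,203) and turquoise (446,175). The side view shows the same layout: rail (355,203), sign (320,173), wooden clip on the post (371,255), orange (339,247), green (373,243), turquoise (394,296). Next is a close crop to check these choices.

```bash
python3 - <<'E'
s=open('h.py').read()
s=s.replace("    if save:\n","    R=np.array(s['rotation'])\n    if R.size==3: s['rotation']=Ro.from_euler('xyz',R,degrees=True).as_matrix()\n    if save:\n",1)
open('h.py','w').write(s)
E
python3 - <<'E'
from h import *
np.set_printoptions(precision=3,suppress=True)
t=snap('top','top1'); s=snap('side','side1')
for n,uv,z in [('base',(322,342),0.1),('sign',(229,212),.08),('other',(158,235),.06),('rail l',(284,180),.12),('rail r',(337,192),.12),('clip',(420,180),.1),('post',(414,187),.0),('orange',(388,203),.05),('green',(388,178),.05),('turq',(446,175),.05),('lamp',(190,183),.05)]:
    P=onz(t,*uv,z); print(n,P,'side px',proj(s,P))
c=lambda f,x,y,w,h,k: cv2.resize(cv2.imread(f'pics/{f}.png')[y:y+h,x:x+w],None,fx=k,fy=k,interpolation=cv2.INTER_CUBIC)
a=c('top1',200,160,150,75,5)[:, :750]; b=c('top1',370,160,90,60,4); d=c('side1',300,150,110,55,4)
im=np.zeros((600,800,3),np.uint8); im[:375,:750]=a; im[375:600,:360]=b[:225]; im[375:595,360:800]=d
cv2.imwrite('pics/crop1.png',im)
E
```

```text
base [-0.017 -0.005  0.1  ] side px [177.692 194.209]
sign [0.431 0.335 0.08 ] side px [316.654 165.162]
other [0.347 0.595 0.06 ] side px [296.242 150.165]
rail l [0.543 0.136 0.12 ] side px [350.209 173.312]
rail r [ 0.502 -0.053  0.12 ] side px [342.93 194.59]
clip [ 0.554 -0.353  0.1  ] side px [373.824 250.114]
post [ 0.549 -0.352  0.   ] side px [369.381 283.713]
orange [ 0.477 -0.244  0.05 ] side px [338.744 245.524]
green [ 0.571 -0.245  0.05 ] side px [373.093 245.676]
turq [ 0.586 -0.463  0.05 ] side px [393.558 293.729]
lamp [0.543 0.491 0.05 ] side px [341.522 159.842]
```

View pics/crop1.png

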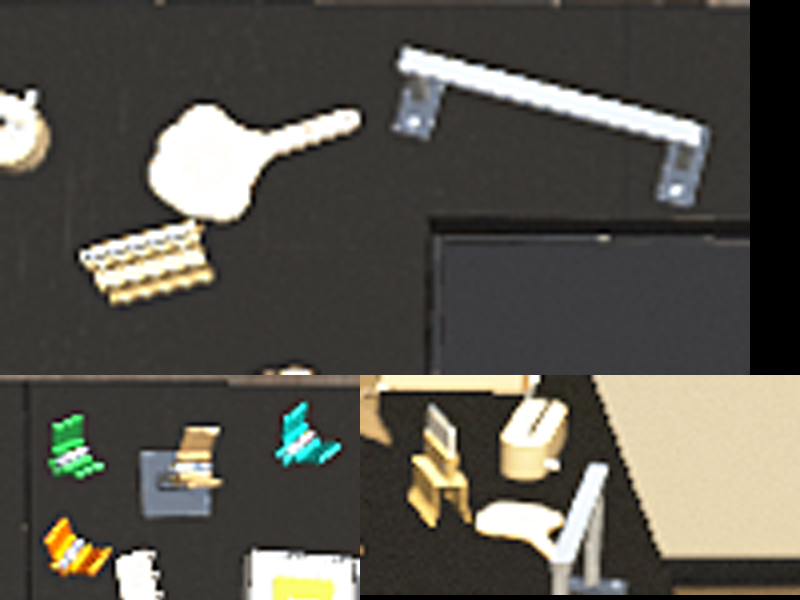

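The crop confirms the choice. The sign has a saddle and a white card, at about (229,212) in the top view. The natural-wood clip sits on the grey post at (415,183), and the green, orange and turquoise clips are the look-alikes. I'll fly past the clip with the wrist camera, then go on to the sign.

```bash
cat >> h.py <<'E'
def rows(p,yaw,roll=180,pitch=0):
    o=ctrl.get_obs(); R=Ro.from_euler('xyz',o['orientation'],degrees=True); G=Ro.from_euler('xyz',[roll,pitch,yaw],degrees=True)
    rv=(R.inv()*G).as_rotvec(); t=R.inv().apply(np.array(p)-o['tool_pos'])*100
    print('rv',np.round(rv,4).tolist(),'t',np.round(t,2).tolist(),'nrows',np.ceil(max(np.linalg.norm(t)/4.17,np.degrees(np.linalg.norm(rv))/7.16)),'open',round(o['opening']*100,2),'clk',o['clock'])
E
python3 - <<'E'
from h import *
rows([.50,-.30,.30],-90)
E
```

```text
rv [0.0001, 0.0, -1.186] t [-35.09, 20.92, -7.34] nrows 10.0 open 8.76 clk 1.15
```

Emit:
play_rows --commands '[[[0, 0, -1.0, -27, 16, -7.3, 8.7], [0, 0, -1.0, -27, 16, -7.3, 8.7], [0, 0, -1.0, -27, 16, -7.3, 8.7], [0, 0, -1.0, -27, 16, -7.3, 8.7], [0, 0, -1.0, -27, 16, -7.3, 8.7], [0, 0, -1.0, -27, 16, -7.3, 8.7], [0, 0, -1.0, -27, 16, -7.3, 8.7], [0, 0, -1.0, -27, 16, -7.3, 8.7]]]'

```text
clock: 1.82
tool_pos: [0.4451, -0.3737, 0.3008]
orientation: [-179.9, -0.0, -100.2]
force: [0.6, -1.0, 0.0]
opening: 0.0868
gripper_force: 0.0
```

Run:
```python
from h import *
np.set_printoptions(precision=3,suppress=True)
o=ctrl.get_obs();print(o['tool_pos'],o['orientation'],o['qvel'])
s=snap('wrist','w1')
for t in ['post','clip','sign_pack']: print(t,[(np.round(d['bbox']).tolist(),round(d['conf'],2)) for d in ctrl.find_in(s,t)][:5])
print(proj(s,[.55,-.35,.08]))
rows([.55,-.05,.30],-80)
```

```text
[ 0.445 -0.374  0.301] [-179.909   -0.014 -100.243] [34.854 -3.89   5.031  0.268 -9.279 51.288]
post [([238.0, 173.0, 48.0, 50.0], 0.74)]
clip [([185.0, 105.0, 48.0, 44.0], 0.91), ([219.0, 189.0, 45.0, 42.0], 0.73), ([218.0, 198.0, 30.0, 31.0], 0.67), ([237.0, 275.0, 26.0, 20.0], 0.62), ([303.0, 242.0, 22.0, 47.0], 0.49)]
sign_pack [([372.0, 195.0, 33.0, 35.0], 0.64)]
[247.662 210.728]
rv [-0.0006, -0.0002, -0.3594] t [-33.91, -4.43, -0.01] nrows 9.0 open 8.69 clk 2.0167
```

View pics/w1.png

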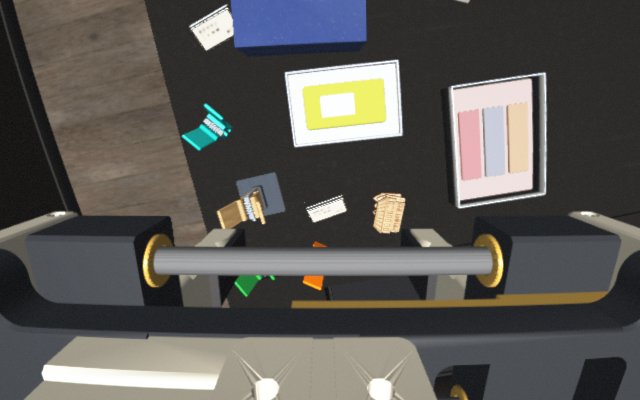

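The wrist view shows the wooden clip at (242,209) on the post (260,195), with the gripper hiding the lower half. To see a thing I therefore have to stand off behind it along tool x. Next is the rail and sign side.

Emit:
play_rows --commands '[[[0, 0, -0.3, -32, -5, 0, 8.7], [0, 0, -0.3, -32, -5, 0, 8.7], [0, 0, -0.3, -32, -5, 0, 8.7], [0, 0, -0.3, -32, -5, 0, 8.7], [0, 0, -0.3, -32, -5, 0, 8.7], [0, 0, -0.3, -32, -5, 0, 8.7], [0, 0, -0.3, -32, -5, 0, 8.7], [0, 0, -0.3, -32, -5, 0, 8.7]]]'

```text
clock: 2.68
tool_pos: [0.5521, -0.0694, 0.2993]
orientation: [180.0, 0.0, -83.6]
force: [0.1, -0.8, -0.3]
opening: 0.0869
gripper_force: 0.0
```

Run:
```python
from h import *
rows([.52,.19,.30],-90)
```

```text
rv [0.0003, 0.0001, 0.1117] t [-26.14, 0.3, -0.07] nrows 7.0 open 8.69 clk 2.6833
```

Emit:
play_rows --commands '[[[0, 0, 0.11, -26, 0.3, 0, 8.7], [0, 0, 0.11, -26, 0.3, 0, 8.7], [0, 0, 0.11, -26, 0.3, 0, 8.7], [0, 0, 0.11, -26, 0.3, 0, 8.7], [0, 0, 0.11, -26, 0.3, 0, 8.7], [0, 0, 0.11, -26, 0.3, 0, 8.7], [0, 0, 0.11, -26, 0.3, 0, 8.7], [0, 0, 0.11, -26, 0.3, 0, 8.7]]]'

```text
clock: 3.35
tool_pos: [0.5191, 0.189, 0.2988]
orientation: [179.9, -0.0, -89.7]
force: [0.5, -0.1, 0.5]
opening: 0.0869
gripper_force: 0.0
```

Run:
```python
from h import *
np.set_printoptions(precision=3,suppress=True)
s=snap('wrist','wrail')
o=ctrl.get_obs();print(o['tool_pos'],o['orientation'],abs(o['qvel']).max())
for t in ['rail']: print(t,[(np.round(d['bbox']).tolist(),round(d['conf'],2)) for d in ctrl.find_in(s,t)][:5])
print(proj(s,[.543,.136,.12]),proj(s,[.502,-.053,.12]))
rows([.41,.46,.30],-76.4)
```

```text
[0.519 0.188 0.299] [179.94   -0.047 -89.763] 2.042329401620317
rail [([263.0, 0.0, 83.0, 156.0], 0.75), ([350.0, 237.0, 38.0, 60.0], 0.66)]
[301.068 138.042] [341.187 -55.475]
rv [0.001, -0.0007, -0.2342] t [-27.38, 10.85, -0.11] nrows 8.0 open 8.72 clk 3.45
```

Emit:
play_rows --commands '[[[0, 0, 0, -9, 0, 0, 8.7], [0, 0, 0, -9, 0, 0, 8.7], [0, 0, 0, -9, 0, 0, 8.7], [0, 0, 0, -9, 0, 0, 8.7]]]'

```text
clock: 3.78
tool_pos: [0.5194, 0.2775, 0.2987]
orientation: [179.9, -0.1, -89.8]
force: [-0.5, -0.4, 0.7]
opening: 0.0868
gripper_force: 0.0
```

Run:
```python
from h import *
np.set_printoptions(precision=3,suppress=True)
s=snap('wrist','wrail2')
o=ctrl.get_obs();print(o['tool_pos'],o['orientation'],abs(o['qvel']).max())
for t in ['rail']: print(t,[(np.round(d['bbox']).tolist(),round(d['conf'],2)) for d in ctrl.find_in(s,t)][:5])
print(proj(s,[.543,.136,.12]),proj(s,[.502,-.053,.12]))
rows([.41,.46,.30],-76.4)
```

```text
[0.519 0.276 0.299] [179.944  -0.063 -89.828] 1.1213169634505467
rail [([260.0, 0.0, 48.0, 91.0], 0.72)]
[300.324  51.557] [ 341.998 -152.384]
rv [0.0007, -0.0007, -0.2348] t [-18.45, 10.88, -0.09] nrows 6.0 open 8.7 clk 3.8833
```

View pics/wrail2.png

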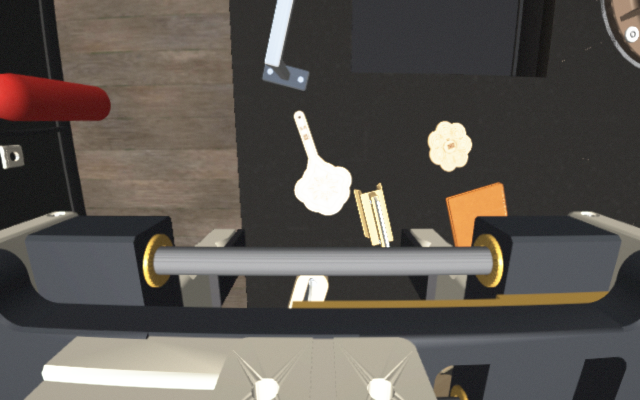

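This view shows the sign at (375,217), the near end of the rail at (285,75) and the vanity mirror at (325,185). I'll move back about 8 cm to see the sign clear of the gripper.

Emit:
play_rows --commands '[[[0, 0, -0.23, -9, 9, 0, 8.7], [0, 0, -0.23, -9, 9, 0, 8.7], [0, 0, -0.23, -9, 9, 0, 8.7], [0, 0, -0.23, -9, 9, 0, 8.7], [0, 0, -0.23, -9, 9, 0, 8.7]]]'

```text
clock: 4.3
tool_pos: [0.4279, 0.3666, 0.3001]
orientation: [-180.0, 0.0, -76.5]
force: [0.5, -0.5, 0.4]
opening: 0.087
gripper_force: 0.0
```

Run:
```python
from h import *
np.set_printoptions(precision=3,suppress=True)
s=snap('wrist','wsign')
o=ctrl.get_obs();print(o['tool_pos'],o['orientation'],abs(o['qvel']).max())
for t in ['sign']: print(t,[(np.round(d['bbox']).tolist(),round(d['conf'],2)) for d in ctrl.find_in(s,t)][:5])
for t in ['sign']: bb=ctrl.find_in(s,t)[0]['bbox']
x,y,w,h=[int(v) for v in bb]; x-=10;y-=10;w+=20;h+=20
A=cv2.imread('pics/wsign.png')[y:y+h,x:x+w]; k=min(6,390/w,500/h); print('signcrop',x,y,k)
A=cv2.resize(A,None,fx=k,fy=k,interpolation=cv2.INTER_CUBIC)
B=cv2.imread('pics/wrail.png')[0:165,240:370]; B=cv2.resize(B,None,fx=3,fy=3,interpolation=cv2.INTER_CUBIC)
im=np.zeros((600,800,3),np.uint8); im[:A.shape[0],:A.shape[1]]=A; im[:B.shape[0],400:400+B.shape[1]]=B
cv2.imwrite('pics/crop2.png',im)
```

```text
[0.429 0.366 0.3  ] [-179.973    0.01   -76.592] 1.7720282359090782
sign [([304.0, 124.0, 30.0, 65.0], 0.82)]
signcrop 293 113 5.882352941176471
```

View pics/crop2.png

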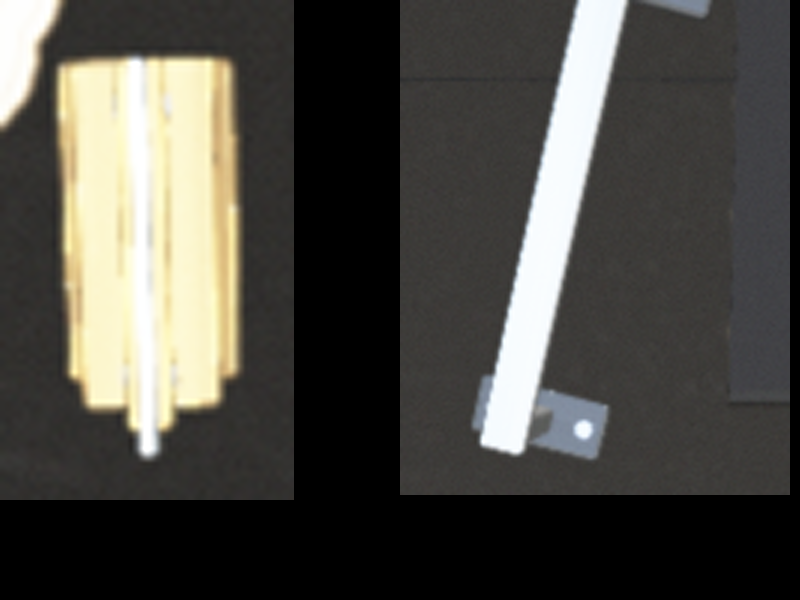

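Run:
```python
from h import *
np.set_printoptions(precision=4,suppress=True)
s=pickle.load(open('pics/wsign.pkl','rb')); r=pickle.load(open('pics/wrail.pkl','rb')); t=pickle.load(open('pics/top1.pkl','rb'))
c=lambda u,v:(293+u/5.882-.0,113+v/5.882)
a=onz(s,*c(134,58),.098); b=onz(s,*c(149,455),.098); d=a-b
yaw=lambda d: np.degrees(np.arctan2(-d[0],d[1]))
print('sign',a,b,(a+b)/2,np.linalg.norm(d),yaw(-d))
e=lambda u,v:(240+(u-400)/3,v/3)
# top edges fit
img=r['color'].astype(int).sum(2); L=[];Rr=[];M=[]
for v in range(5,140,3):
    row=img[v,250:340]; k=np.where(row>600)[0]
    if len(k): 
        p=onz(r,250+k[0]-.0,v,.12); q=onz(r,250+k[-1]+1.0,v,.12); M.append((p+q)/2); L.append(np.linalg.norm(p-q))
M=np.array(M); print(M[::8],L[::8])
vx,vy,x0,y0=cv2.fitLine(M[:,:2].astype(np.float32),cv2.DIST_HUBER,0,.001,.001).ravel()
if vy<0: vx,vy=-vx,-vy
near=onz(r,*e(503,450),.12); ang=np.degrees(np.arctan2(-vx,vy))
print('rail yaw',ang,'line pt',x0,y0,'near end',near,'width',np.mean(L)*np.cos(np.radians(ang)))
print('center',near[:2]-.11*np.array([vx,vy]))
# wide check in top image
for z in [.12]: print([onz(t,*q,z) for q in [(200+402/5,160+57/5),(200+703/5,160+133/5)]])
print('sign top', [onz(t,*q,.098) for q in [(200+83/5,160+257/5),(200+198/5,160+228/5)]])
```

```text
sign [0.4516 0.3011 0.098 ] [0.4304 0.3783 0.098 ] [0.441  0.3397 0.098 ] 0.08001454320049628 15.391757497794694
[[0.5363 0.003  0.12  ]
 [0.5425 0.0257 0.12  ]
 [0.5484 0.0489 0.12  ]
 [0.5545 0.0727 0.12  ]
 [0.5603 0.097  0.12  ]
 [0.5668 0.1221 0.12  ]] [np.float64(0.015147864078135898), np.float64(0.015344069858604883), np.float64(0.01659600221089437), np.float64(0.015792712318026127), np.float64(0.01604602675083886), np.float64(0.015233524580640418)]
rail yaw -14.281799 line pt 0.55229855 0.06496713 near end [0.5727 0.1491 0.12  ] width 0.01549097063787585
center [0.5456 0.0425]
[array([0.574 , 0.1498, 0.12  ]), array([ 0.5213, -0.0652,  0.12  ])]
sign top [array([0.4302, 0.3759, 0.098 ]), array([0.4522, 0.2944, 0.098 ])]
```

The sign is at (0.441, 0.339) with yaw 15.3°, and the rail centre is at (0.546, 0.0425) with yaw −14.2°; wrist and top views agree. Going in to grasp.

Run:
```python
from h import *
rows([.441,.338,.14],-74.7)
```

```text
rv [-0.0003, -0.0, -0.0349] t [2.93, -0.49, 15.98] nrows 4.0 open 8.72 clk 4.45
```

Emit:
play_rows --commands '[[[0, 0, -0.035, 2.9, -0.5, 0, 8.7], [0, 0, -0.035, 2.9, -0.5, 8, 8.7], [0, 0, -0.035, 2.9, -0.5, 16, 8.7], [0, 0, -0.035, 2.9, -0.5, 16, 8.7], [0, 0, -0.035, 2.9, -0.5, 16, 8.7], [0, 0, -0.035, 2.9, -0.5, 16, 8.7], [0, 0, -0.035, 2.9, -0.5, 16, 8.7]]]'

```text
clock: 5.03
tool_pos: [0.4408, 0.3378, 0.1388]
orientation: [179.9, -0.2, -74.7]
force: [-0.0, 0.9, 0.6]
opening: 0.0867
gripper_force: 0.0
```

Run:
```python
from h import *
rows([.441,.338,.047],-74.7)
```

```text
rv [0.0026, -0.003, -0.0] t [-0.04, -0.05, 9.18] nrows 3.0 open 8.67 clk 5.0333
```

Emit:
play_rows --commands '[[[0, 0, 0, 0, 0, 3, 8.7], [0, 0, 0, 0, 0, 6, 6], [0, 0, 0, 0, 0, 8, 4], [0, 0, 0, 0, 0, 9.2, 4], [0, 0, 0, 0, 0, 9.2, 3.5], [0, 0, 0, 0, 0, 9.2, 3.5]]]'

```text
clock: 5.53
tool_pos: [0.4417, 0.3408, 0.0497]
orientation: [-179.9, 0.1, -74.6]
force: [0.5, 0.3, 0.8]
opening: 0.0591
gripper_force: 0.0
```

Emit:
play_rows --commands '[[[0, 0, 0, 0, 0, 0, 2], [0, 0, 0, 0, 0, 0, 1.4], [0, 0, 0, 0, 0, 0, 0.5], [0, 0, 0, 0, 0, 0, 0.5], [0, 0, 0, 0, 0, 0, 0.5], [0, 0, 0, 0, 0, 0, 0.5], [0, 0, 0, 0, 0, 0, 0.5]]]'

```text
clock: 6.12
tool_pos: [0.4402, 0.3399, 0.0477]
orientation: [-180.0, 0.0, -74.6]
force: [3.0, -0.8, -0.0]
opening: 0.0124
gripper_force: 1.1
```

Emit:
play_rows --commands '[[[0, 0, 0, 0, 0, 0, 0.5], [0, 0, 0, 0, 0, 0, 0.5], [0, 0, 0, 0, 0, 0, 0.5], [0, 0, 0, 0, 0, 0, 0.5]]]'

```text
clock: 6.45
tool_pos: [0.44, 0.3397, 0.0474]
orientation: [180.0, -0.0, -74.6]
force: [0.1, -0.2, -1.5]
opening: 0.01
gripper_force: 30.0
```

Run:
```python
from h import *
o=ctrl.get_obs(); print(o['force'],o['gripper_force'],o['opening'],o['tool_pos'],o['orientation'])
s=snap('side','g1')
```

```text
[ 0.11858077 -0.23895842 -1.51692494] 29.996605217456818 0.010043898145950766 [0.44002873 0.33968212 0.04736833] [ 1.79976004e+02 -1.47432815e-02 -7.45898097e+01]
```

Emit:
play_rows --commands '[[[0, 0, 0, 0, 0, -2, 0.5], [0, 0, 0, 0, 0, -5, 0.5], [0, 0, 0, 0, 0, -9, 0.5], [0, 0, 0, 0, 0, -13, 0.5], [0, 0, 0, 0, 0, -17, 0.5], [0, 0, 0, 0, 0, -20, 0.5], [0, 0, 0, 0, 0, -21, 0.5], [0, 0, 0, 0, 0, -21, 0.5]]]'

```text
clock: 7.17
tool_pos: [0.4411, 0.3408, 0.2608]
orientation: [-179.7, 0.2, -74.6]
force: [-0.6, -0.1, -2.6]
opening: 0.0098
gripper_force: 30.0
```

Run:
```python
from h import *
rows([.546,.0425,.26],-104.2)
```

```text
rv [-0.0036, 0.0046, 0.517] t [31.55, -2.18, -0.02] nrows 8.0 open 0.98 clk 7.1667
```

Emit:
play_rows --commands '[[[0, 0, 0.04, 2, -0.1, 0, 0.5], [0, 0, 0.09, 5, -0.3, 0, 0.5], [0, 0, 0.14, 8, -0.5, 0, 0.5], [0, 0, 0.2, 11.5, -0.8, 0, 0.5], [0, 0, 0.26, 15, -1.1, 0, 0.5], [0, 0, 0.32, 18.5, -1.3, 0, 0.5], [0, 0, 0.37, 21.5, -1.5, 0, 0.5], [0, 0, 0.42, 24, -1.7, 0, 0.5]]]'

```text
clock: 7.83
tool_pos: [0.5196, 0.1106, 0.2553]
orientation: [179.8, -0.1, -98.9]
force: [0.0, -0.5, -1.0]
opening: 0.01
gripper_force: 30.0
```

Run:
```python
from h import *
rows([.546,.0425,.22],-104.2)
```

```text
rv [0.0029, -0.0019, 0.0934] t [6.32, -3.67, 3.53] nrows 2.0 open 1.0 clk 7.8333
```

Emit:
play_rows --commands '[[[0, 0, 0.05, 3, -1.7, 1.5, 0.5], [0, 0, 0.09, 6, -3.3, 3, 0.5], [0, 0, 0.093, 6.3, -3.6, 4, 0.5], [0, 0, 0.093, 6.3, -3.6, 4, 0.5], [0, 0, 0.093, 6.3, -3.6, 4, 0.5], [0, 0, 0.093, 6.3, -3.6, 4, 0.5]]]'

```text
clock: 8.33
tool_pos: [0.5462, 0.0458, 0.2171]
orientation: [180.0, -0.0, -103.9]
force: [0.8, -0.0, -0.9]
opening: 0.0096
gripper_force: 30.0
```

Run:
```python
from h import *
np.set_printoptions(precision=4,suppress=True)
rows([.546,.0425,.1445],-104.2); o=ctrl.get_obs(); print(o['tool_pos'],o['orientation'])
w=snap('wrist','p1'); t=snap('top','p1t')
for s in (w,t): print([(np.round(d['bbox']).tolist(),round(d['conf'],2)) for d in ctrl.find_in(s,'sign')][:3])
A=w['color'][:260,150:480,::-1]; A=cv2.resize(A,None,fx=1.5,fy=1.5)
B=cv2.resize(t['color'][160:220,270:370,::-1],None,fx=3,fy=3,interpolation=cv2.INTER_CUBIC)
im=np.zeros((400,800,3),np.uint8); im[:390,:495]=A; im[:180,498:798]=B; cv2.imwrite('pics/crop3.png',im)
```

```text
rv [0.0008, -0.0006, 0.0046] t [0.32, -0.07, 7.26] nrows 2.0 open 0.96 clk 8.3333
[0.5462 0.0458 0.2171] [ 179.9556   -0.0336 -103.9371]
[([292.0, 165.0, 63.0, 136.0], 0.69)]
[]
```

View pics/crop3.png

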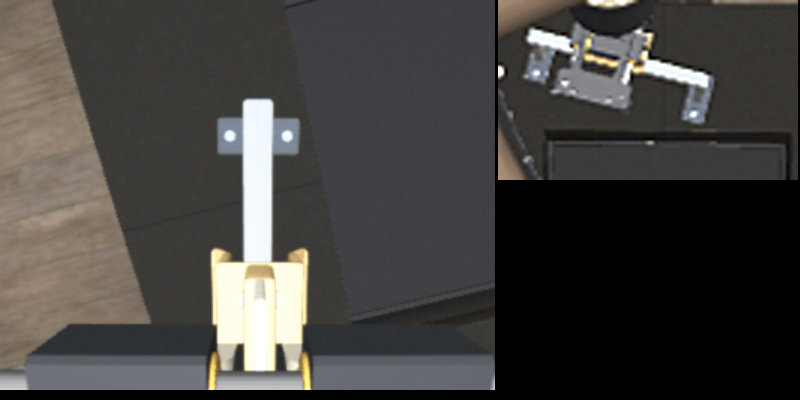

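The view confirms the straddle. The bar centreline (258) and the sign centre (260) coincide and run parallel. Lowering now.

Emit:
play_rows --commands '[[[0, 0, 0, 0.3, 0, 2, 0.5], [0, 0, 0, 0.3, 0, 4, 0.5], [0, 0, 0, 0.3, 0, 5.5, 0.5], [0, 0, 0, 0.3, 0, 6.5, 0.5], [0, 0, 0, 0.3, 0, 7.2, 0.5], [0, 0, 0, 0.3, 0, 7.2, 0.5], [0, 0, 0, 0.3, 0, 7.2, 0.5]]]'

```text
clock: 9.12
tool_pos: [0.5461, 0.0426, 0.146]
orientation: [-180.0, 0.0, -103.9]
force: [0.7, 0.2, -1.8]
opening: 0.0098
gripper_force: 30.0
```

Run:
```python
from h import *
rows([.546,.0425,.1285],-104.2); o=ctrl.get_obs(); print(o['tool_pos'],o['orientation'],o['force'],o['moment'])
```

```text
rv [-0.0005, 0.0, 0.0044] t [0.02, 0.01, 1.75] nrows 1.0 open 0.98 clk 9.1167
[0.54608434 0.04263366 0.14604593] [-1.79972381e+02  1.61244292e-03 -1.03947279e+02] [ 0.72185331  0.17491167 -1.80284762] [0.01370787 0.06592271 0.02167824]
```

Emit:
play_rows --commands '[[[0, 0, 0, 0, 0, 0.6, 0.5], [0, 0, 0, 0, 0, 1.1, 0.5], [0, 0, 0, 0, 0, 1.5, 0.5], [0, 0, 0, 0, 0, 1.7, 0.5], [0, 0, 0, 0, 0, 1.8, 0.5], [0, 0, 0, 0, 0, 1.8, 0.5], [0, 0, 0, 0, 0, 1.8, 0.5]]]'

```text
clock: 9.7
tool_pos: [0.5459, 0.0424, 0.1277]
orientation: [-180.0, 0.0, -104.0]
force: [-0.4, -0.7, -1.8]
opening: 0.0099
gripper_force: 30.0
```

Emit:
play_rows --commands '[[[0, 0, 0, 0, 0, 0.07, 0.5], [0, 0, 0, 0, 0, 0.07, 0.5], [0, 0, 0, 0, 0, 0.07, 0.5]]]'

```text
clock: 9.95
tool_pos: [0.546, 0.0424, 0.1273]
orientation: [-180.0, 0.0, -104.0]
force: [-1.3, 0.9, 2.8]
opening: 0.01
gripper_force: 30.0
```

Run:
```python
from h import *
o=ctrl.get_obs(); print(o['tool_pos'],o['orientation'],o['force'],o['moment'])
```

```text
[0.54600524 0.04238952 0.12734441] [-1.79961399e+02  1.62116190e-02 -1.03971822e+02] [-1.32322728  0.94399801  2.76583821] [ 0.09830139  0.61919654 -0.05647456]
```

The sign is resting on the bar: the z force rose from −1.8 to +2.8 N. Releasing, then lifting straight up.

Emit:
play_rows --commands '[[[0, 0, 0, 0, 0, 0, 1.1], [0, 0, 0, 0, 0, 0, 1.3], [0, 0, 0, 0, 0, 0, 2.5], [0, 0, 0, 0, 0, 0, 4], [0, 0, 0, 0, 0, 0, 4], [0, 0, 0, 0, 0, 0, 4], [0, 0, 0, 0, 0, 0, 4]]]'

```text
clock: 10.53
tool_pos: [0.5457, 0.0424, 0.1268]
orientation: [180.0, -0.0, -104.0]
force: [0.1, 0.3, 0.4]
opening: 0.0385
gripper_force: 0.0
```

Emit:
play_rows --commands '[[[0, 0, 0, 0, 0, -2, 4], [0, 0, 0, 0, 0, -5, 4], [0, 0, 0, 0, 0, -9, 4], [0, 0, 0, 0, 0, -13, 6], [0, 0, 0, 0, 0, -17, 8.7], [0, 0, 0, 0, 0, -17.5, 8.7]]]'

```text
clock: 11.03
tool_pos: [0.5486, 0.0425, 0.31]
orientation: [-179.4, 0.3, -103.9]
force: [0.5, 0.5, 1.8]
opening: 0.0545
gripper_force: 0.0
```

Run:
```python
from h import *
rows([.51,-.02,.30],-104); rows([.546,.11,.30],-104); rows([.55,-.24,.30],-90)
```

```text
rv [-0.0104, 0.0046, 0.0011] t [7.0, 2.25, 0.94] nrows 2.0 open 5.45 clk 11.0333
rv [-0.0104, 0.0046, 0.0011] t [-6.48, 1.89, 1.01] nrows 2.0 open 5.45 clk 11.0333
rv [-0.0109, 0.0033, -0.2433] t [27.39, -6.93, 0.94] nrows 7.0 open 5.45 clk 11.0333
```

Emit:
play_rows --commands '[[[0, 0, 0, -3, 0, -2, 8.7], [0, 0, 0, -5, 0, -3, 8.7], [0, 0, 0, -5, 0, -3, 8.7], [0, 0, 0, -5, 0, -3, 8.7], [0, 0, 0, -5, 0, -3, 8.7]]]'

```text
clock: 11.45
tool_pos: [0.5574, 0.0908, 0.3311]
orientation: [179.9, -0.0, -104.0]
force: [-0.1, 0.0, 0.1]
opening: 0.0854
gripper_force: 0.0
```

Run:
```python
from h import *
o=ctrl.get_obs(); print(o['tool_pos'],o['orientation'])
w=snap('wrist','h1')
print([(np.round(d['bbox']).tolist(),round(d['conf'],2)) for d in ctrl.find_in(w,'sign')][:3], proj(w,[.546,.0424,.178]))
cv2.imwrite('pics/crop4.png',cv2.resize(w['color'][:230,230:430,::-1],None,fx=2.6,fy=2.6,interpolation=cv2.INTER_CUBIC))
rows([.546,-.24,.32],-90)
```

```text
[0.55743005 0.09079877 0.33113689] [ 1.79946242e+02 -2.91012037e-02 -1.03959521e+02]
[([310.0, 102.0, 31.0, 79.0], 0.64)] [322.4786727  142.31404876]
rv [0.0011, -0.0006, -0.2444] t [32.32, -6.89, 1.13] nrows 8.0 open 8.65 clk 11.55
```

View pics/crop4.png

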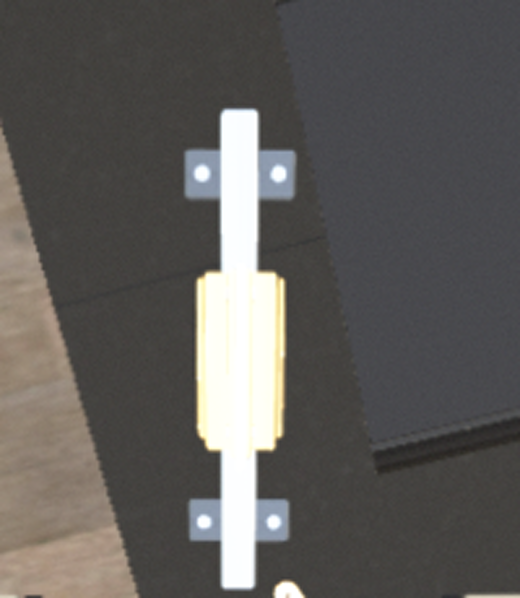

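The sign hangs straight, astride the bar, with the card centred at (322,142). Now the clip.

Run:
```python
from h import *
np.set_printoptions(precision=3,suppress=True)
t=pickle.load(open('pics/top1.pkl','rb'))
c=lambda u,v:(370+u/4,160+(v-375)/4)
for n,q,z in [('foot tl',(141,455),.008),('foot bl',(147,517),.008),('foot br',(210,515),.008),('clip tail up',(203,430),.12),('clip tail low',(195,480),.12),('green',(72,450),.08),('turq',(300,435),.08)]: print(n,onz(t,*c(*q),z))
rows([.575,-.30,.33],-90)
```

```text
foot tl [ 0.574 -0.318  0.008]
foot bl [ 0.514 -0.322  0.008]
foot br [ 0.517 -0.382  0.008]
clip tail up [ 0.572 -0.352  0.12 ]
clip tail low [ 0.526 -0.344  0.12 ]
green [ 0.561 -0.24   0.08 ]
turq [ 0.579 -0.451  0.08 ]
rv [0.0011, -0.0006, -0.2444] t [37.44, -11.15, 0.13] nrows 10.0 open 8.65 clk 11.55
```

Emit:
play_rows --commands '[[[0, 0, -0.05, 4, -1, 0, 8.7], [0, 0, -0.1, 8, -2, 0, 8.7], [0, 0, -0.15, 12, -3, 0, 8.7], [0, 0, -0.2, 16, -4, 0, 8.7], [0, 0, -0.25, 20, -5, 0, 8.7], [0, 0, -0.29, 24, -6, 0, 8.7], [0, 0, -0.29, 28, -7, 0, 8.7], [0, 0, -0.29, 32, -8, 0, 8.7]]]'

```text
clock: 12.22
tool_pos: [0.5571, -0.2415, 0.3316]
orientation: [180.0, 0.0, -87.4]
force: [0.8, 0.0, 0.2]
opening: 0.0868
gripper_force: 0.0
```

Run:
```python
from h import *
rows([.549,-.30,.33],-87)
```

```text
rv [0.0003, 0.0001, -0.0068] t [5.81, 1.07, 0.16] nrows 2.0 open 8.68 clk 12.2167
```

Emit:
play_rows --commands '[[[0, 0, 0, 3, 0, 0, 8.7], [0, 0, 0, 5, 0, 0, 8.7], [0, 0, 0, 5, 0, 0, 8.7], [0, 0, 0, 5, 0, 0, 8.7], [0, 0, 0, 5, 0, 0, 8.7]]]'

```text
clock: 12.63
tool_pos: [0.5599, -0.2891, 0.3314]
orientation: [180.0, 0.0, -87.4]
force: [0.6, 0.0, 0.8]
opening: 0.0871
gripper_force: 0.0
```

Run:
```python
from h import *
o=ctrl.get_obs(); print(o['tool_pos'],o['orientation'])
w=snap('wrist','c1')
for n in ('clip','post'): print([(np.round(d['bbox']).tolist(),round(d['conf'],2)) for d in ctrl.find_in(w,n)][:5])
print(proj(w,[.549,-.35,.08]))
s=snap('side','c1s')
A=cv2.resize(w['color'][60:240,230:400,::-1],None,fx=3.2,fy=3.2,interpolation=cv2.INTER_CUBIC)
B=cv2.resize(s['color'][220:310,345:405,::-1],None,fx=4,fy=4,interpolation=cv2.INTER_CUBIC)
im=np.zeros((600,800,3),np.uint8); im[:576,:544]=A; im[:360,550:790]=B; cv2.imwrite('pics/crop5.png',im)
```

```text
[ 0.55992818 -0.28905714  0.331384  ] [ 1.79958771e+02  2.12426063e-02 -8.74201554e+01]
[([315.0, 113.0, 41.0, 25.0], 0.94), ([291.0, 13.0, 43.0, 50.0], 0.92), ([364.0, 186.0, 35.0, 42.0], 0.92), ([313.0, 115.0, 16.0, 26.0], 0.54)]
[([314.0, 107.0, 37.0, 44.0], 0.86)]
[332.89080569 129.95079184]
```

View pics/crop5.png

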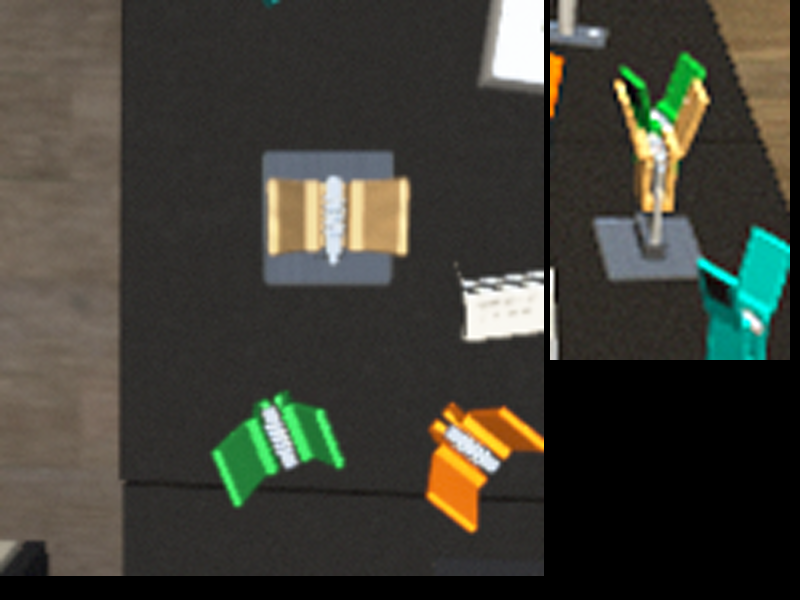

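The wooden clip's tails span crop u 268–409 and v 178–254 and are aligned with the tool. Green (275,450) and orange (480,465) stay clear of the gripper.

Run:
```python
from h import *
np.set_printoptions(precision=4,suppress=True)
w=pickle.load(open('pics/c1.pkl','rb')); c=lambda u,v:(230+u/3.2,60+v/3.2)
P=[onz(w,*c(*q),.125) for q in [(268,178),(268,253),(409,179),(409,254)]]
print(np.array(P), np.mean(P,0)); 
F=[onz(w,*c(*q),.008) for q in [(263,152),(393,152),(392,285),(263,285)]]
print(np.array(F),np.mean(F,0))
m=np.mean(P,0)
d=(P[0]+P[1]-P[2]-P[3])[:2]; print('yaw x',np.degrees(np.arctan2(d[1],d[0])), np.linalg.norm(d)/2)
rows([m[0],m[1],.20],-87.4)
# side-view check
s=pickle.load(open('pics/c1s.pkl','rb')); print('side px of centre top', (proj(s,[m[0],m[1],.125])-[345,220])*4, (proj(s,[m[0],m[1],.079])-[345,220])*4)
```

```text
[[ 0.5737 -0.366   0.125 ]
 [ 0.5727 -0.3391  0.125 ]
 [ 0.5223 -0.368   0.125 ]
 [ 0.5204 -0.3411  0.125 ]] [ 0.5473 -0.3536  0.125 ]
[[ 0.58   -0.3812  0.008 ]
 [ 0.5177 -0.3841  0.008 ]
 [ 0.514  -0.3209  0.008 ]
 [ 0.5776 -0.318   0.008 ]] [ 0.5473 -0.3511  0.008 ]
yaw x 2.2360433822805574 0.0518497217494609
rv [-0.0004, -0.0, 0.002] t [6.48, 1.64, 13.21] nrows 4.0 open 8.69 clk 12.8333
side px of centre top [107.4213  85.1271] [102.638  149.8889]
```

Emit:
play_rows --commands '[[[0, 0, 0, 3, 0.8, 0, 8.76], [0, 0, 0, 5.5, 1.4, 3, 8.76], [0, 0, 0, 6.4, 1.64, 7, 8.76], [0, 0, 0, 6.4, 1.64, 11, 8.76], [0, 0, 0, 6.4, 1.64, 13.2, 8.76], [0, 0, 0, 6.4, 1.64, 13.2, 8.76], [0, 0, 0, 6.4, 1.64, 13.2, 8.76]]]'

```text
clock: 13.42
tool_pos: [0.5469, -0.3531, 0.1997]
orientation: [179.9, 0.0, -87.3]
force: [-0.3, 0.1, 0.5]
opening: 0.0875
gripper_force: 0.0
```

Run:
```python
from h import *
rows([.5473,-.3525,.092],-87.6)
```

```text
rv [0.0019, 0.0001, 0.0053] t [-0.06, -0.06, 10.77] nrows 3.0 open 8.75 clk 13.4167
```

Emit:
play_rows --commands '[[[0, 0, 0, 0, 0, 3, 8.76], [0, 0, 0, 0, 0, 6, 8.76], [0, 0, 0, 0, 0, 9, 8.76], [0, 0, 0, 0, 0, 10.3, 8.76], [0, 0, 0, 0, 0, 10.75, 8.76], [0, 0, 0, 0, 0, 10.75, 8.76], [0, 0, 0, 0, 0, 10.75, 8.76], [0, 0, 0, 0, 0, 10.75, 8]]]'

```text
clock: 14.08
tool_pos: [0.5487, -0.3541, 0.095]
orientation: [-179.8, -0.1, -87.3]
force: [1.1, 0.5, 1.0]
opening: 0.0845
gripper_force: 0.0
```

Emit:
play_rows --commands '[[[0, 0, 0, 0, 0, 0, 6], [0, 0, 0, 0, 0, 0, 5.5], [0, 0, 0, 0, 0, 0, 5], [0, 0, 0, 0, 0, 0, 4.5], [0, 0, 0, 0, 0, 0, 4], [0, 0, 0, 0, 0, 0, 3.5], [0, 0, 0, 0, 0, 0, 3], [0, 0, 0, 0, 0, 0, 2.5]]]'

```text
clock: 14.75
tool_pos: [0.5491, -0.3547, 0.0951]
orientation: [-179.8, -0.2, -87.3]
force: [-0.3, 1.4, 15.8]
opening: 0.0333
gripper_force: 9.8
```

Emit:
play_rows --commands '[[[0, 0, 0, 0, 0, 0, 2], [0, 0, 0, 0, 0, 0, 2], [0, 0, 0, 0, 0, 0, 2], [0, 0, 0, 0, 0, 0, 2], [0, 0, 0, 0, 0, 0, 2], [0, 0, 0, 0, 0, 0, 2]]]'

```text
clock: 15.25
tool_pos: [0.5487, -0.3548, 0.0955]
orientation: [-179.8, -0.2, -87.3]
force: [-2.1, 1.3, 15.2]
opening: 0.0255
gripper_force: 30.0
```

Gripped at a 25.5 mm opening, which matches the stop (26 mm). Lifting straight up.

Emit:
play_rows --commands '[[[0, 0, 0, 0, 0, -0.5, 2], [0, 0, 0, 0, 0, -1.2, 2], [0, 0, 0, 0, 0, -2.2, 2], [0, 0, 0, 0, 0, -3.5, 2], [0, 0, 0, 0, 0, -5, 2], [0, 0, 0, 0, 0, -7, 2], [0, 0, 0, 0, 0, -9, 2], [0, 0, 0, 0, 0, -11, 2]]]'

```text
clock: 15.92
tool_pos: [0.5468, -0.3535, 0.2036]
orientation: [180.0, 0.0, -87.4]
force: [-0.6, -0.5, 0.6]
opening: 0.0257
gripper_force: 30.0
```

Emit:
play_rows --commands '[[[0, 0, 0, 0, 0, -3, 2], [0, 0, 0, 0, 0, -6, 2], [0, 0, 0, 0, 0, -9, 2], [0, 0, 0, 0, 0, -10, 2], [0, 0, 0, 0, 0, -10, 2], [0, 0, 0, 0, 0, -10, 2]]]'

```text
clock: 16.42
tool_pos: [0.547, -0.3534, 0.3029]
orientation: [-179.9, 0.0, -87.4]
force: [-0.3, 0.1, -0.8]
opening: 0.0256
gripper_force: 30.0
```

Run:
```python
from h import *
o=ctrl.get_obs(); print(o['tool_pos'],o['orientation'],o['opening'],o['force'])
w=snap('wrist','k1'); s=snap('side','k1s')
p=proj(s,o['tool_pos']); print(p,[(np.round(d['bbox']).tolist(),round(d['conf'],2)) for d in ctrl.find_in(s,'clip')][:5])
x,y=int(p[0])-30,int(p[1])-30; print(x,y)
B=cv2.resize(s['color'][y:y+75,x:x+62,::-1],None,fx=6,fy=6,interpolation=cv2.INTER_CUBIC)
A=cv2.resize(w['color'][60:400,220:420,::-1],None,fx=1.6,fy=1.6)
im=np.zeros((600,800,3),np.uint8); im[:544,:320]=A; im[:450,400:772]=B; cv2.imwrite('pics/crop6.png',im)
```

```text
[ 0.54698689 -0.35340559  0.30287784] [-1.79935189e+02  8.20688955e-03 -8.73699373e+01] 0.025560084261003792 [-0.31375724  0.14213425 -0.78592461]
[376.77995192 172.92820719] [([381.0, 281.0, 30.0, 35.0], 0.9), ([368.0, 161.0, 17.0, 32.0], 0.83), ([330.0, 231.0, 19.0, 33.0], 0.64), ([363.0, 236.0, 20.0, 25.0], 0.6)]
346 142
```

View pics/crop6.png

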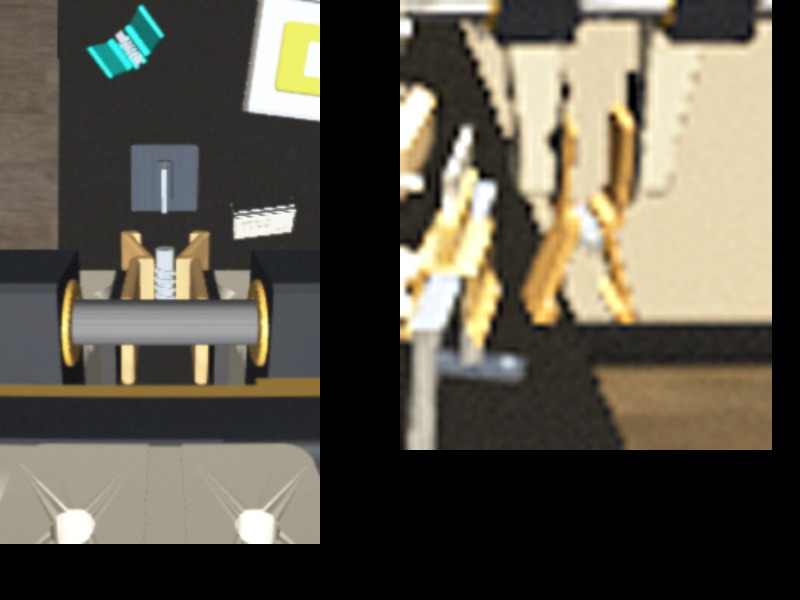

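The clip is held wide open and symmetric; the pivot shows at (590,228) and the lips at (540,322) and (625,322). The post tab is clear. I'm now working out the lip height relative to the TCP from both views.

Run:
```python
from h import *
np.set_printoptions(precision=4,suppress=True)
w=pickle.load(open('pics/k1.pkl','rb')); s=pickle.load(open('pics/k1s.pkl','rb'))
tcp=np.array([.547,-.3534,.3029]); yw=np.radians(-87.4); n=np.array([np.cos(yw),np.sin(yw),0])
def onx(c,u,v,off):
    o,d=ray(c,u,v); k=((tcp+off*n-o)@n)/(d@n); return o+k*d-tcp
S=lambda u,v:(346+(u-400)/6,142+v/6); W=lambda u,v:(220+u/1.6,60+v/1.6)
for nm,q in [('lipL',(527,318)),('lipL2',(555,322)),('lipR',(628,322)),('pivot',(588,228)),('tailtopL',(570,118)),('tailtopR',(618,105))]: print('side',nm,onx(s,*S(*q),.014))
for nm,q in [('lipL out',(122,233)),('lipL in',(140,235)),('lipR in',(193,235)),('lipR out',(209,233)),('rod',(165,250))]: print('wrist',nm,onx(w,*W(*q),.014))
# sign card_top check in side view
for P in ([.546,.0424,.178],):
    print('card px side',proj(s,P)); print([(np.round(d['bbox']).tolist(),round(d['conf'],2)) for d in [dict(bbox=[0,0,0,0],conf=0)]])
rows([.58,-.1,.30],-104)
```

```text
side lipL [-0.0211 -0.015  -0.0484]
side lipL2 [-0.0102 -0.0145 -0.0502]
side lipR [ 0.0182 -0.0132 -0.0508]
side pivot [-0.0001 -0.014  -0.0118]
side tailtopL [-0.01   -0.0145  0.0319]
side tailtopR [ 0.0077 -0.0137  0.0367]
wrist lipL out [ 0.0185 -0.0132 -0.039 ]
wrist lipL in [ 0.0108 -0.0135 -0.0358]
wrist lipR in [-0.0112 -0.0145 -0.0359]
wrist lipR out [-0.0181 -0.0148 -0.0391]
wrist rod [ 0.0004 -0.014  -0.0147]
card px side [354.8548 166.603 ]
[([0, 0, 0, 0], 0)]
rv [0.0026, 0.001, 0.2903] t [-25.14, -4.52, 0.1] nrows 7.0 open 2.56 clk 16.5667
```

Emit:
play_rows --commands '[[[0, 0, 0.03, -2, -0.1, 0, 2], [0, 0, 0.07, -5, -0.2, 0, 2], [0, 0, 0.11, -9, -0.4, 0, 2], [0, 0, 0.15, -13, -0.6, 0, 2], [0, 0, 0.19, -17, -0.7, 0, 2], [0, 0, 0.23, -21, -0.9, 0, 2], [0, 0, 0.26, -25, -1.1, 0, 2], [0, 0, 0.29, -28, -1.2, 0, 2]]]'

```text
clock: 17.23
tool_pos: [0.5453, -0.0708, 0.3013]
orientation: [179.9, -0.0, -104.0]
force: [1.0, -0.1, -0.5]
opening: 0.0255
gripper_force: 30.0
```

Run:
```python
from h import *
rows([.546,.0424,.30],-104)
```

```text
rv [0.0017, -0.0004, -0.0005] t [-11.0, 2.67, 0.13] nrows 3.0 open 2.55 clk 17.2333
```

Emit:
play_rows --commands '[[[0, 0, 0, -3, 0.7, 0, 2], [0, 0, 0, -6, 1.4, 0, 2], [0, 0, 0, -9, 2.1, 0, 2], [0, 0, 0, -10.7, 2.6, 0, 2], [0, 0, 0, -10.9, 2.65, 0, 2], [0, 0, 0, -10.9, 2.65, 0, 2], [0, 0, 0, -10.9, 2.65, 0, 2]]]'

```text
clock: 17.82
tool_pos: [0.5464, 0.0386, 0.3016]
orientation: [179.9, -0.1, -103.9]
force: [0.6, 0.1, -0.2]
opening: 0.0256
gripper_force: 30.0
```

Run:
```python
from h import *
np.set_printoptions(precision=3,suppress=True)
rows([.546,.0424,.218],-104)
w=snap('wrist','f1'); o=ctrl.get_obs(); print(o['tool_pos'],o['orientation'])
print([(np.round(d['bbox']).tolist(),round(d['conf'],2)) for d in ctrl.find_in(w,'sign')][:3])
yw=np.radians(-104); n=np.array([np.cos(yw),np.sin(yw),0]); m=np.array([np.sin(yw),-np.cos(yw),0])
C=np.array([.546,.0424,.178])
for k in (.014,.04): print('expected card at',k,proj(w,C+k*n))
a,b=proj(w,C+.038*n); 
for e in (-.0218,.0218): print('leg',proj(w,C+.04*n+e*m-[0,0,.09]))
v=int(b); 
for v in range(int(b)-12,int(b)+8,3): print(v,w['color'][v,300:346].sum(1)//3)
```

```text
rv [0.0012, -0.001, 0.0009] t [-0.37, 0.12, 8.36] nrows 3.0 open 2.56 clk 17.8167
[0.547 0.038 0.302] [ 179.949   -0.046 -103.999]
[([308.0, 151.0, 35.0, 68.0], 0.97)]
expected card at 0.014 [324.47  186.171]
expected card at 0.04 [324.528 158.717]
leg [306.134 150.748]
leg [341.877 150.772]
148 [ 68  68  67  68  67  69  69  69  69  71  66  68  68  69  70  76 153 252
 254 254 254 254 254 254 254 254 254 254 254 253 219 115  74  70  69  68
  72  69  68  71  69  69  68  68  69  68]
151 [ 66  68  71  69  69  74 138 232 232 230 227 212 170 117  79  78 154 252
 254 254 254 254 254 254 254 254 254 253 254 253 218 116  75  80 121 158
 177 203 196 204 228 141  75  69  69  69]
154 [ 70  68  66  68  66  85 174 243 238 235 250 253 254 254 253 253 253 254
 253 250 237 219 213 212 210 207 209 212 241 253 253 253 253 253 252 252
 252 247 210 206 234 154  79  68  65  70]
157 [ 70  67  68  68  67  83 172 243 238 232 251 253 253 253 253 253 253 253
 252 244 252 253 251 244 241 242 253 253 248 252 253 253 253 253 252 252
 252 250 218 211 243 169  84  70  69  68]
160 [ 71  71  70  68  68  84 172 242 238 231 251 253 253 253 253 253 253 253
 253 245 252 253 253 255 255 255 254 253 250 253 253 253 253 253 252 252
 252 249 200 207 243 170  83  70  71  68]
163 [ 70  73  71  70  70  82 160 242 238 231 252 253 253 253 253 253 253 253
 254 250 252 253 253 255 255 255 255 253 251 255 254 253 253 253 252 252
 252 248 208 209 241 166  80  70  67  68]
166 [ 69  69  70  70  67  80 157 242 238 229 252 253 253 253 253 253 253 253
 251 240 252 253 253 255 255 255 255 253 248 250 253 253 253 253 252 252
 252 247 206 208 240 163  81  72  71  69]
```

The sign is exactly where expected: legs at u 306–341, card at about 324. Lowering the open jaws over the card.

Emit:
play_rows --commands '[[[0, 0, 0, -0.2, 0.1, 1.5, 2], [0, 0, 0, -0.3, 0.1, 3, 2], [0, 0, 0, -0.3, 0.1, 4.5, 2], [0, 0, 0, -0.3, 0.1, 6, 2], [0, 0, 0, -0.3, 0.1, 7.2, 2], [0, 0, 0, -0.3, 0.1, 8, 2], [0, 0, 0, -0.3, 0.1, 8.3, 2], [0, 0, 0, -0.3, 0.1, 8.3, 2]]]'

```text
clock: 18.58
tool_pos: [0.5463, 0.0413, 0.2188]
orientation: [179.9, -0.0, -104.0]
force: [0.1, 0.3, -0.0]
opening: 0.0258
gripper_force: 30.0
```

Emit:
play_rows --commands '[[[0, 0, 0, 0, 0, 0, 2], [0, 0, 0, 0, 0, 0, 2], [0, 0, 0, 0, 0, 0, 2], [0, 0, 0, 0, 0, 0, 2]]]'

```text
clock: 18.92
tool_pos: [0.5467, 0.0421, 0.22]
orientation: [-180.0, 0.0, -104.0]
force: [0.7, -0.3, -0.4]
opening: 0.0264
gripper_force: 30.0
```

Run:
```python
from h import *
np.set_printoptions(precision=4,suppress=True)
o=ctrl.get_obs(); print(o['tool_pos'],o['orientation'],o['force'],o['moment'],o['opening'],o['gripper_force'])
w=snap('wrist','e1'); s=snap('side','e1s')
print([(np.round(d['bbox']).tolist(),round(d['conf'],2)) for d in ctrl.find_in(w,'sign')][:3])
for n in('clip','sign','rail'): print(n,[(np.round(d['bbox']).tolist(),round(d['conf'],2)) for d in ctrl.find_in(s,n)][:4])
t=o['tool_pos']; C=np.array([.546,.0424,.178])
print('side: tcp',proj(s,t),'pivot',proj(s,t-[0,0,.0155]),'lip',proj(s,t-[0,0,.0505]),'cardtop',proj(s,C),'foot',proj(s,C-[0,0,.098]))
yw=np.radians(-104); n=np.array([np.cos(yw),np.sin(yw),0]); m=np.array([np.sin(yw),-np.cos(yw),0])
print(proj(w,C+.04*n)); v=int(proj(w,C+.034*n)[1])
for q in(v,v+6): print(q,w['color'][q,280:366].sum(1)//3)
```

```text
[0.5467 0.0421 0.22  ] [-179.9522    0.0314 -103.9749] [ 0.67   -0.2675 -0.4204] [ 0.0284  0.035  -0.0228] 0.026354896637806102 29.98035103082657
[([304.0, 153.0, 43.0, 68.0], 0.7), ([300.0, 73.0, 52.0, 227.0], 0.54), ([502.0, 274.0, 28.0, 27.0], 0.43)]
clip [([363.0, 236.0, 20.0, 27.0], 0.8), ([383.0, 280.0, 26.0, 36.0], 0.61), ([331.0, 229.0, 16.0, 36.0], 0.61), ([353.0, 153.0, 12.0, 15.0], 0.57)]
sign [([349.0, 167.0, 10.0, 32.0], 0.74), ([351.0, 151.0, 14.0, 16.0], 0.4)]
rail [([336.0, 172.0, 31.0, 60.0], 0.64)]
side: tcp [355.7435 154.24  ] pivot [355.5023 158.8559] lip [354.9659 169.1264] cardtop [354.8548 166.603 ] foot [353.4105 194.417 ]
[324.7368 166.6542]
175 [ 64  64  62  62  63  63  62  61  61  64  62  60  61  62  62  64  61  60
  62  62  64 123 237 240 230 231 248 250 251 251 251 250 250 250 251 250
 247 237 250 252 252 253 255 255 255 255 254 252 251 246 221 240 251 251
 251 251 250 250 248 248 249 248 232 206 222 226 141  73  62  63  60  62
  63  62  64  63  63  62  61  62  63  63  64  63  64  64]
181 [ 61  61  62  64  63  62  61  61  62  62  63  60  61  63  63  60  63  62
  61  61  63  96 208 239 231 215 246 251 251 251 251 250 250 250 250 251
 250 245 250 251 252 253 255 255 255 255 254 252 251 246 229 249 251 251
 251 251 250 250 249 248 249 246 223 203 231 200 109  69  62  62  63  60
  59  62  65  65  63  63  63  61  62  61  60  61  62  62]
```

Emit:
play_rows --commands '[[[0, 0, 0, 0, 0, 0.2, 2], [0, 0, 0, 0, 0, 0.4, 2], [0, 0, 0, 0, 0, 0.4, 2], [0, 0, 0, 0, 0, 0.4, 2], [0, 0, 0, 0, 0, 0.4, 2], [0, 0, 0, 0, 0, 0.4, 2], [0, 0, 0, 0, 0, 0.4, 2]]]'

```text
clock: 19.8
tool_pos: [0.5465, 0.042, 0.2154]
orientation: [-180.0, 0.0, -104.0]
force: [-0.3, -0.2, -0.4]
opening: 0.0253
gripper_force: 30.0
```

Run:
```python
from h import *
np.set_printoptions(precision=4,suppress=True)
o=ctrl.get_obs(); print(o['tool_pos'],o['orientation'],o['force'],o['moment'],o['opening'],o['gripper_force'],abs(o['qvel']).max())
s=snap('side','e2s'); o=s['color'][140:205,335:375]
# lip/card check: wood/white columns around lip rows in side view
for v in range(160,176,2): print(v,[tuple(int(q) for q in s['color'][v,u]) for u in range(344,366,2)])
```

```text
[0.5465 0.042  0.2154] [-179.9989    0.0008 -103.979 ] [-0.3316 -0.1963 -0.4024] [0.029  0.1127 0.0353] 0.025290842454045056 29.98033583164215 0.10493463904910487
160 [(240, 216, 168), (255, 255, 248), (255, 255, 255), (255, 255, 210), (79, 56, 37), (219, 166, 94), (234, 238, 243), (220, 157, 67), (175, 127, 60), (176, 158, 128), (232, 215, 181)]
162 [(230, 209, 168), (255, 255, 255), (255, 255, 255), (171, 139, 93), (179, 132, 73), (134, 115, 96), (184, 181, 165), (236, 184, 93), (227, 169, 86), (144, 126, 102), (236, 219, 184)]
164 [(255, 255, 253), (255, 255, 255), (255, 246, 186), (187, 155, 110), (171, 124, 67), (34, 33, 28), (246, 252, 251), (218, 160, 78), (244, 193, 96), (26, 28, 25), (229, 208, 172)]
166 [(255, 255, 255), (255, 255, 240), (204, 172, 116), (197, 159, 100), (213, 164, 83), (25, 25, 21), (255, 255, 255), (109, 83, 53), (255, 231, 123), (92, 70, 50), (188, 167, 136)]
168 [(251, 235, 171), (236, 206, 143), (205, 175, 121), (234, 193, 107), (251, 219, 135), (168, 173, 172), (214, 203, 182), (30, 33, 31), (253, 211, 111), (201, 160, 108), (19, 21, 15)]
170 [(250, 236, 176), (235, 211, 153), (166, 134, 88), (209, 153, 74), (124, 90, 48), (255, 255, 253), (201, 188, 160), (214, 191, 115), (255, 227, 123), (125, 90, 53), (37, 36, 30)]
172 [(249, 233, 168), (255, 255, 249), (255, 255, 255), (36, 32, 29), (34, 33, 30), (211, 195, 169), (254, 243, 193), (218, 199, 161), (196, 199, 207), (53, 50, 41), (50, 46, 41)]
174 [(255, 239, 177), (180, 149, 99), (33, 25, 24), (43, 40, 35), (35, 32, 25), (237, 233, 213), (255, 252, 188), (228, 229, 235), (254, 255, 255), (46, 41, 39), (50, 47, 37)]
```

The side pixels at row 168 read wood (350–352), card (354–356), a dark gap at 358, then wood (360–362). Together with near-zero wrist force, this shows the jaws astride the card with no contact. Handing in.

```bash
python3 -c "
from plant import ctrl
print(ctrl.close_job())"
```

```text
the job is handed in; nothing more can be done
None
```

I hung the sign straight on the rail and let it go, and handed in at about 20 s with the clip held open at its stop around the card's top edge; the final side-view pixels and a near-zero wrist force show neither jaw touching, but no verdict came back.

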